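# Free the eccentric lock and push the jig slide home

## Robot

A 6-joint arm with a two-finger parallel gripper is mounted at the origin on the work surface. World frame = base frame: x ahead of the robot, y to its left, z up, the work surface at z = 0. Lengths are in m, angles in rad, forces in N, time in s.
With the tool pointing down it reaches from about 0.375 to 0.75 m from the base axis. Payload 9 kg.
Tool frame: the origin (TCP) lies midway between the tips of the shut fingers; the grasp point (between the pads) lies 19 mm behind it; z points along the fingers, x is the direction in which the jaws open and shut, and the axes are right-handed (so a half turn about z gives the same grasp; the last joint's range is limited). The gripper opens to 85 mm and grips with 20 to 120 N. Pads are 22 mm wide; open, the fingers measure 114 mm over their backs; the gripper's body (76 mm by 85 mm) begins 54 mm behind the grasp point. The pads swing forward as they close: fully open they stand 13 mm farther back than shut.
Start: joints at [-1.515, 0.104, 0.097, 1.564, 0, 1.353], TCP at [0.162, -0.578, 0.231] pointing down, gripper open.
Joint ranges: [-2.99, 2.99], [-0.84, 1.86], [-1.1, 1.16], [-1.84, 2.11], [-1.51, 1.56], [-3.14, 3.14]. Speed limits (rad/s): [2.22, 2.22, 2.57, 3.14, 3.14, 3.14].

## Interface

Orientations are given as a 3x3 rotation matrix whose columns are the frame's x, y, z axes.
In Python, from workcell import readout, cams, hand_in gives the robot as it stands.
- The arm moves only by the tool servo_tool, never from a script. Its argument "increments" is text: rows parted by semicolons, each of 7 numbers parted by spaces: the closure in counts, from 0 (fully open) to 255 (shut), then the shift along the tool's x, y, z in cm, then the turn, a rotation vector about the tool's x, y, z in rad. In form: grip x y z wx wy wz; .... A call has 1 to 8 rows; each row is the pose to reach, as a shift and turn from the pose commanded when the call began, along the tool's axes at that moment; what a row does not reach only later rows make up. A row lasts 1/10 s, in which the tool goes at most 50 mm and 8.59 degrees, less where a joint would pass 70% of its speed; a pose out of reach is approached as far as the arm can. A call with a gripper value outside its range is refused whole. The fingers move at their own pace and stop on an object; the grip force is fixed at half the most. Time passes only in rows, so rows that repeat a pose let the fingers close. It gives the time, the measured TCP pose, the force and the opening at its end, in the units of the state.
- readout.get_state(): the state, without advancing time (a new reading comes with each control period).
- cams.grab_frame(name): name is "scene" or "side" or "wrist"; returns (picture, depth): 420x560x3 uint8, red, green, blue; 420x560 float32, m along the optical axis (not along the pixel's ray), 0 where there is no reading.
- cams.camera_info(name): a dict with "K" (3x3 intrinsics, pixels), "pose" (4x4, takes a point from camera to world coordinates). Camera axes: x right, y up, looking along -z (the intrinsics and any distortion apply to the point x, -y, -z); pixel columns grow to the right and rows downward; lengths in m; the calibration is good to about 2 mm. The wrist camera is an equidistant fisheye: a pixel r from the principal point sees the ray r / f radians off the axis. A picture is of the moment at which its call begins: read the wrist's pose just before it. camera_info takes no time and is no camera call; for the wrist camera it gives the pose at the moment of the call.
- hand_in(): hands the job in, once; it reports no verdict.
The state is a dict: "clock": time; "qpos": joint angles; "qvel": joint speeds; "tau": joint torques, N m; "position": TCP position; "ee_rot": TCP orientation; "wrist_force": force on the tool from outside, world axes, zero at the start; "moment": the same for the moment, N m; "gripper_width": opening from 0.0 (shut) to 1.0 (fully open).
Only numpy, scipy, OpenCV 4.12 (cv2) and the standard library are available. Lean on these libraries where they do the work, as an engineer would, in place of code of your own. Each camera call takes 0.05 s, during which the arm holds its last target. There are 200 camera calls.

## Task

Turn the drilling jig's cam lever, with the outside of the fingers, until the cam's low point faces the slide and its lever stands square out to the side of the jig. Only then push the slide forward by its upright plate until the wooden block sits fully home against the end stop, and let go. Nothing is to be gripped or lifted: leave the block lying on the jig, the cam at its low point, and the tin, screwdriver and bushing where they are.

Things in the scene. Friction and masses are not known exactly. Their poses are not given: they have to be found in the camera images.
- jig: Drilling jig fixed to the bench: dark steel bed 300 (x) x 260 (y) x 15 mm thick. Origin: centre of its underside, on the bench top. x = the slide's forward direction (roughly away from the robot), y left, z up. Two slide rails 42 mm high run at jig x -115 to +10, |y| 105 to 121 mm.
- stop_face (a point): Middle of the near face of the end stop, a steel bar at the bed's far left, 104 mm wide, top 42 mm high; jig x = +110, y = +50 mm; this point is 28 mm above the bench. Two side guides 6 mm thick, 32 mm high, 88 mm apart, lead the block to it.
- slide (a joint): Travel of the aluminium slide along jig +x, m: 0 fully back, 0.055 with the block held on the end stop (limit 0.062). Starts at 0 to 0.012; takes about 3 N; stays where left. Its crossbar (25 x 206 mm, top 42 mm high, jig x -95 to -70 at 0) has a 60 mm wide nose on the left that pushes the block, its face at jig x -5 at 0.
- push_face (a point): Centre of the rear face (towards the robot) of the upright push plate that stands on the slide's crossbar: plate 80 mm wide (jig y), 12 mm thick, from 42 to 91 mm above the bench; this point is 70 mm above the bench and moves with the slide. Its rear face is flush with the crossbar's rear face; behind it there is only the bed. Push it along the jig's +x.
- follower (a point): Centre of the slide's flat follower pad, 60 mm wide, right of the crossbar, 30 mm above the bench, facing the cam (jig x -58, y -60 mm at slide 0; moves with it). With the cam high the pad meets the cam and the slide stops 10 mm or more short of home; with the cam within 0.6 rad of its low point it goes home.
- cam (a joint): Turn of the eccentric cam, rad, anticlockwise from above positive: 0 = low point faces the slide, lever square out to the right (jig -y). Starts at 1.5 to 2.6, lever pointing forward (jig +x) or forward-left; bring it to 0 by pushing the lever clockwise seen from above. Limits -0.6 and 2.9, no stop or click at 0. Takes about 0.35 N m, stays where left.
- cam_axis (a point): On the cam's upright pivot axis, 73 mm above the bench (level with the lever's top), fixed at jig x = +19, y = -60 mm. The cam is a steel disc, radius 34 mm, set 15 mm off the pivot, 18 to 42 mm above the bench. A round hub of radius 12 mm stands on the pivot, 42 to 78 mm high.
- lever_end (a point): Outer end of the cam lever, at mid-height (59 mm above the bench). The lever is a flat bright steel bar on edge, 12 mm thick, 28 mm high (45 to 73 mm above the bench), running straight from the pivot axis to this point 90 mm away.
- block_center (a point): Centre of the loose wooden block, 60 (jig x) x 80 (jig y) x 22 mm high, 0.1 kg, lying on the bed between the side guides, its top 37 mm above the bench. Home is jig x = +80 mm (its far face on the end stop).
- tin: Bystander: loose steel tin, 64 mm across, 85 mm high, on the bench to the right of the jig. Origin: centre of its underside.
- driver: Bystander: loose screwdriver lying on the bench to the left of the jig. Origin: under the middle of it.
- bushing: Bystander: loose brass drill bushing, a ring 26 mm across, 18 mm high, standing on the far right corner of the jig's bed (its top 33 mm above the bench). Origin: centre of its underside.
There are look-alikes about, which are no part of the job. Of the things like the part that bears block_center, leave any that is black, grey or orange; of the rest the smaller one is meant.

How it is judged:
On the way, in this order (a step that is already met when the one before it is completed fails the run):
1. the cam is at its low point (within 0.3 rad) while the slide is still back (travel under 30 mm) (value of joint cam between -0.3 and 0.3 rad and value of joint slide below 0.03 m), for 0.2 s.
2. the slide has been pushed forward (value of joint slide above 0.0515 m), for 0.1 s.
At the end, for the whole second after the job is handed in: The cam stands within 0.3 rad of its low point, the slide is forward (travel over 51.5 mm), the block lies flat between the guides within 3 mm of the end stop, and the slide is at rest (value of joint cam between -0.3 and 0.3 rad and value of joint slide above 0.0515 m and x of block_center in the frame of jig above 0.077 m and z of block_center in the frame of jig below 0.029 m and y of block_center in the frame of jig between 0.04 and 0.06 m and velocity of joint slide below 0.005 m/s); the robot touches nothing.
It fails at once if the block is lifted off the jig's bed (more than 12 mm) (z of block_center in the frame of jig above 0.038 m).
It fails at once if the tin, screwdriver or bushing is moved more than 25 mm (distance of any of tin, driver, bushing from where it was at the start of the episode above 0.025 m).
It also fails if it takes over 51 s, if anything falls off the work surface, if the arm or the gripper's body presses on something with over 40 N, if the wrist force passes 120 N, or if a joint passes its speed limit or range.

## Working session

There is one attempt and no reset: what is moved stays moved. The work goes in short steps, Python scripts to look and compute and a tool call to move; the robot and the scene stay as the last step left them, time stands still between calls to the robot, and variables do not carry over. Pictures are saved under pics/ and viewed, about 8 in all and at most 12, crops included, and the job is handed in when it is done.

Besides the shell and the picture viewer there is one more tool, called after "Emit:" as name(argument=value, ...) on one line, values as JSON. servo_tool: Moves the arm, as the interface text tells. Its arguments: {"type":"object","properties":{"increments":{"type":"string"}},"required":["increments"]}

```bash
mkdir -p pics
cat > h.py <<'E'
import numpy as np, cv2
from workcell import readout, cams, hand_in
def grab(n,f):
    info=cams.camera_info(n); im,d=cams.grab_frame(n)
    cv2.imwrite(f'pics/{f}.png',im[:,:,::-1]); np.savez(f'pics/{f}.npz',im=im,d=d,K=info['K'],pose=info['pose']); return im,d
def pt(f,u,v,z=None):
    q=np.load(f'pics/{f}.npz'); K=q['K'];P=q['pose']
    ray=np.array([(u-K[0,2])/K[0,0],-(v-K[1,2])/K[1,1],-1.])
    w=P[:3,:3]@ray
    if z is None: s=np.median(q['d'][v-1:v+2,u-1:u+2])
    else: s=(z-P[2,3])/w[2]
    return P[:3,3]+s*w
E
python3 - <<'E'
from h import *
for n in('scene','side'):
    grab(n,n+'0'); i=cams.camera_info(n); print({k:v for k,v in i.items() if k!='x'})
print(readout.get_state())
a=[cv2.imread(f'pics/{n}0.png') for n in('scene','side')]
E
```

```text
{'K': array([[386.56296491,   0.        , 282.38378633],
       [  0.        , 386.56296491, 208.316692  ],
       [  0.        ,   0.        ,   1.        ]]), 'pose': array([[ 0.60346419, -0.58378491,  0.54316309,  1.09880068],
       [ 0.7973789 ,  0.4454113 , -0.40718013, -0.4149393 ],
       [-0.00422536,  0.67882542,  0.73428755,  0.83271876],
       [ 0.        ,  0.        ,  0.        ,  1.        ]])}
{'K': array([[497.05883751,   0.        , 281.97709884],
       [  0.        , 497.05883751, 209.29213419],
       [  0.        ,   0.        ,   1.        ]]), 'pose': array([[-0.95985703,  0.15556657, -0.23339563,  0.24065426],
       [-0.28024255, -0.56681536,  0.77471573,  1.01168958],
       [-0.01177236,  0.80902373,  0.58765808,  0.84185736],
       [ 0.        ,  0.        ,  0.        ,  1.        ]])}
{'clock': 0.1, 'qpos': array([-1.51472117e+00,  1.04655969e-01,  9.65641750e-02,  1.56391363e+00,
        2.01445919e-05,  1.35313707e+00]), 'qvel': array([-0.00108974, -0.00167188,  0.00082527,  0.00027043, -0.00077962,
       -0.0006673 ]), 'tau': array([ 4.57767077e-03, -5.58206606e+01,  5.04719639e+01,  1.30430987e-02,
       -3.85252488e-04,  3.63499183e-06]), 'position': array([ 0.16221889, -0.57734599,  0.23059993]), 'ee_rot': array([[ 2.70328649e-01, -9.62768103e-01, -4.76515860e-05],
       [-9.62767385e-01, -2.70328507e-01,  1.20832096e-03],
       [-1.17621446e-03, -2.80766379e-04, -9.99999269e-01]]), 'wrist_force': array([ 0.82055148, -0.05592616, -1.45330127]), 'moment': array([ 0.00524238, -0.01470485,  0.0257008 ]), 'gripper_width': 1.002706506971197}
```

View pics/scene0.png

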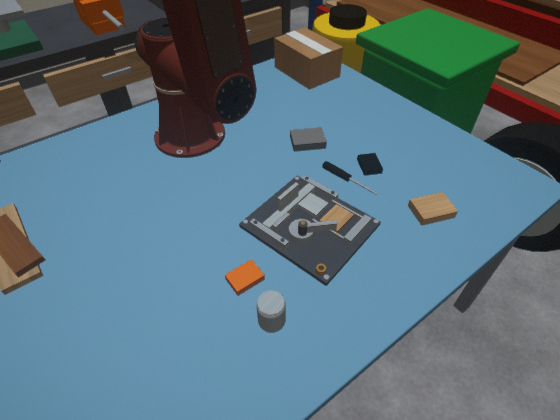

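View pics/side0.png

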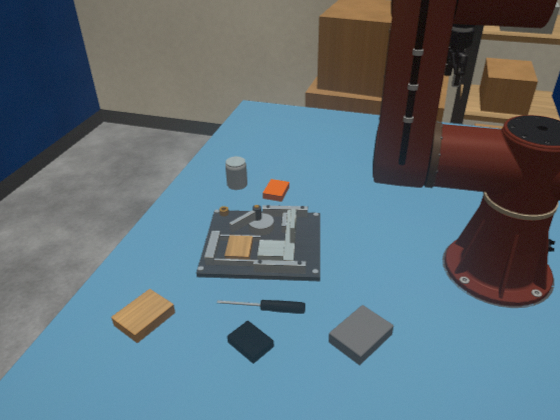

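Jig lies around (310,225) in scene, (265,242) in side; the lever points toward the far-left; the small wooden block is on the jig, the larger one is a decoy. I'll enlarge both.

Run:
```python
import cv2
a=cv2.imread('pics/scene0.png')[165:285,225:385]; b=cv2.imread('pics/side0.png')[190:290,190:335]
cv2.imwrite('pics/sc_c.png',cv2.resize(a,None,fx=5,fy=5,interpolation=cv2.INTER_CUBIC))
cv2.imwrite('pics/si_c.png',cv2.resize(b,None,fx=5,fy=5,interpolation=cv2.INTER_CUBIC))
```

```text
(no output)
```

View pics/sc_c.png

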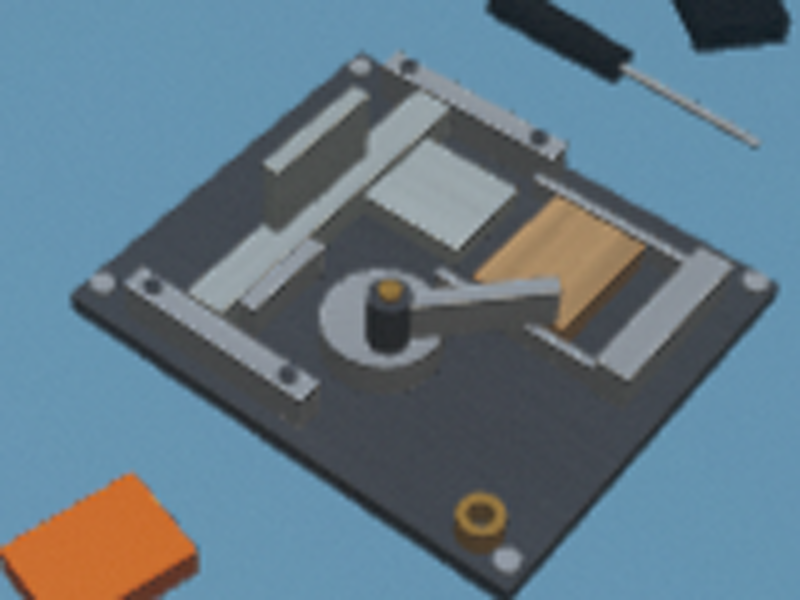

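View pics/si_c.png

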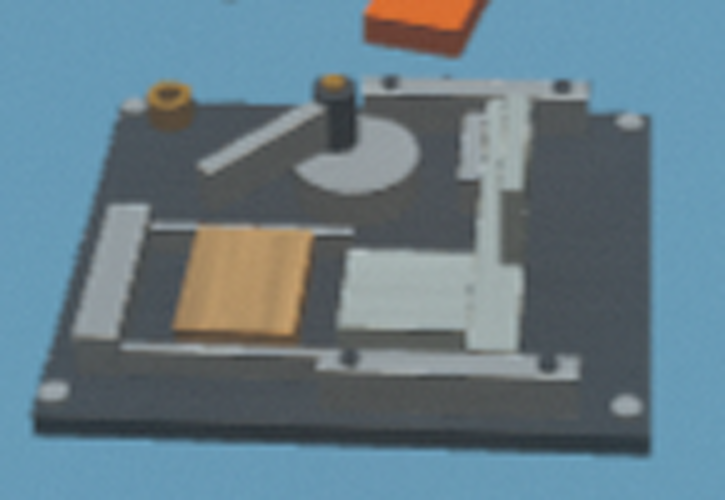

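Run:
```python
from h import *
def S(x,y,z): return pt('scene0',x/5-.4+225,y/5-.4+165,z)[:2]
def D(x,y,z): return pt('side0',x/5-.4+190,y/5-.4+190,z)[:2]
obs=[((-.15,.13),S(362,52,.015)),((-.15,-.13),S(75,295,.015)),((.15,.13),S(775,287,.015)),((.15,-.13),S(506,597,.015)),((.019,-.06),S(391,290,.078)),
((.15,.13),D(35,428,.015)),((-.15,.13),D(650,448,.015)),((-.15,-.13),D(650,115,.015)),((.15,-.13),D(120,102,.015)),((.019,-.06),D(336,82,.078))]
J=np.array([o[0] for o in obs]);W=np.array([o[1] for o in obs])
def fit(J,W):
    a,b=J-J.mean(0),W-W.mean(0); th=np.arctan2((a[:,0]*b[:,1]-a[:,1]*b[:,0]).sum(),(a*b).sum())
    R=np.array([[np.cos(th),-np.sin(th)],[np.sin(th),np.cos(th)]]); return th,R,W.mean(0)-R@J.mean(0)
for s in (slice(0,5),slice(5,10),slice(0,10)):
    th,R,t=fit(J[s],W[s]); print(th,t); print(np.round((W[s]-t-J[s]@R.T)*1000,1).tolist())
ij=lambda p:np.round((R.T@(p-t))*1000,1)
print('lever end',ij(S(558,287,.073)),ij(D(205,168,.073)),'hub',ij(S(391,290,.078)),ij(D(336,82,.078)))
print('plate rear top',ij(S(362,88,.091)),ij(S(266,166,.091)))
print('nose far edge',ij(S(515,188,.042)),ij(S(458,248,.042)),ij(D(345,250,.042)),ij(D(338,330,.042)))
print('block',ij(S(565,330,.037)),ij(S(645,245,.037)))
print('tin',pt('scene0',271,300,.085),pt('side0',236,163,.085),'bush',ij(S(482,513,.033)))
print('orange',S(70,530,.02))
c=t+R@np.array([.019,-.06]);print('hub world',c)
```

```text
0.21882563221113252 [0.58301645 0.06652126]
[[0.1, -0.3], [3.1, 1.9], [-1.6, -3.5], [0.8, -1.2], [-2.4, 3.0]]
0.22772319982960312 [0.57872784 0.07002974]
[[-4.2, 3.8], [0.9, 5.7], [1.0, -0.6], [0.7, -1.1], [1.5, -7.8]]
0.22331067086649622 [0.58087169 0.06827538]
[[2.6, -1.3], [4.5, 0.7], [1.2, -5.8], [2.6, -3.7], [-0.5, 1.1], [-7.1, 6.1], [-1.7, 6.7], [-0.4, 0.6], [-1.0, 1.5], [-0.4, -5.9]]
lever end [81.4  1.8] [77.2  5.1] hub [ 18.8 -58.8] [ 17.4 -65.7]
plate rear top [-78.5  38.6] [-80.  -41.8]
nose far edge [ 7.7 71.1] [10.2 13.9] [ 4.6 29.5] [ 1.9 90.4]
block [86.5  7.1] [85.8 85.7]
tin [ 0.745913   -0.18268138  0.085     ] [ 0.7390872 -0.1750401  0.085    ] bush [ 120.  -112.8]
orange [ 0.60004143 -0.17869389]
hub world [0.61268747 0.01397293]
```

```bash
cat >> h.py <<'E'
TH=0.2233; T=np.array([.5809,.0683])
def j2w(x,y): c,s=np.cos(TH),np.sin(TH); return T+np.array([[c,-s],[s,c]])@np.array([x,y])
def rows(targets,grip=255,state=None):
    """targets: (xyz world, yaw of tool x); prints rows from the measured pose, tool pointing down"""
    s=state or readout.get_state(); R=s['ee_rot']; p=s['position']
    from scipy.spatial.transform import Rotation as Ro
    o=[]
    for x,f in targets:
        c,n=np.cos(f),np.sin(f); G=np.array([[c,n,0],[n,-c,0],[0,0,-1.]])
        d=R.T@(np.array(x)-p)*100; w=Ro.from_matrix(R.T@G).as_rotvec()
        o.append(f"{grip} "+' '.join(f'{a:.1f}' for a in d)+' '+' '.join(f'{a:.2f}' for a in w))
    print('; '.join(o))
E
python3 - <<'E'
from h import *
rows([((.44,-.30,.25),-.3),((*j2w(.00,0),.25),1.02)])
E
```

```text
255 -19.2 -34.2 -1.9 -0.00 0.00 -1.00; 255 -50.8 -57.8 -1.9 -0.00 0.00 -2.32
```

Emit:
servo_tool(increments="255 -19 -34 -2 0 0 -1.0; 255 -19 -34 -2 0 0 -1.0; 255 -19 -34 -2 0 0 -1.0; 255 -19 -34 -2 0 0 -1.0; 255 -19 -34 -2 0 0 -1.0; 255 -19 -34 -2 0 0 -1.0; 255 -19 -34 -2 0 0 -1.0; 255 -19 -34 -2 0 0 -1.0")

```text
clock: 0.9
position: [0.4396, -0.3005, 0.2513]
ee_rot: [[0.958, -0.288, 0.0], [-0.288, -0.958, 0.0], [0.0, -0.0, -1.0]]
wrist_force: [-0.6, -0.5, 0.6]
gripper_width: 0.001
```

Run:
```python
from h import *
rows([((*j2w(0,0),.25),1.02)])
```

```text
255 2.9 -39.4 0.1 -0.00 -0.00 -1.31
```

Emit:
servo_tool(increments="255 3 -39.4 0 0 0 -1.3; 255 3 -39.4 0 0 0 -1.3; 255 3 -39.4 0 0 0 -1.3; 255 3 -39.4 0 0 0 -1.3; 255 3 -39.4 0 0 0 -1.3; 255 3 -39.4 0 0 0 -1.3; 255 3 -39.4 0 0 0 -1.3; 255 3 -39.4 0 0 0 -1.3")

```text
clock: 1.7
position: [0.5825, 0.0676, 0.251]
ee_rot: [[0.614, 0.789, -0.0], [0.789, -0.614, 0.0], [-0.0, -0.0, -1.0]]
wrist_force: [0.3, -1.0, 1.5]
gripper_width: -0.001
```

Emit:
servo_tool(increments="255 0 0 0 0 0 -0.1; 255 0 0 0 0 0 -0.1; 255 0 0 0 0 0 -0.1")

```text
clock: 2.0
position: [0.582, 0.0648, 0.2509]
ee_rot: [[0.541, 0.841, -0.001], [0.841, -0.541, -0.0], [-0.001, -0.0, -1.0]]
wrist_force: [0.0, 0.1, -0.9]
gripper_width: -0.002
```

Run:
```python
from h import *
s=readout.get_state(); print(s['position'],s['ee_rot'].round(3),s['qpos'])
grab('wrist','w0'); i=cams.camera_info('wrist'); print(i)
```

```text
[0.58197461 0.06481411 0.25094508] [[ 0.541  0.841 -0.001]
 [ 0.841 -0.541 -0.   ]
 [-0.001 -0.    -1.   ]] [-1.12105931e-01  6.61241131e-02  9.30085202e-02  1.59832411e+00
 -2.85231977e-04  4.58981425e-01]
{'K': array([[325.1922621 ,   0.        , 279.71436813],
       [  0.        , 325.1922621 , 209.37839699],
       [  0.        ,   0.        ,   1.        ]]), 'pose': array([[ 0.54087481, -0.80963915, -0.22790105,  0.52445934],
       [ 0.84110209,  0.52106371,  0.14505133,  0.10089183],
       [ 0.00131173, -0.27014266,  0.96281941,  0.39382129],
       [ 0.        ,  0.        ,  0.        ,  1.        ]])}
```

View pics/w0.png

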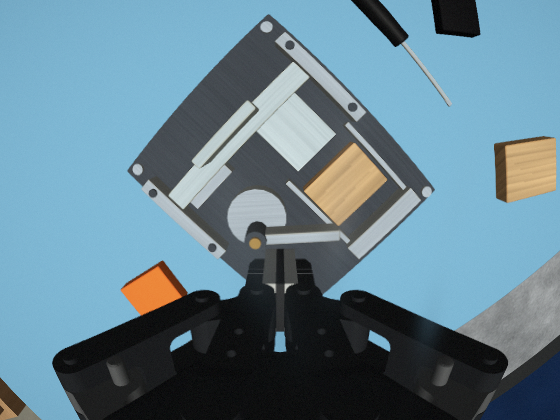

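Wrist view from above: hub top (255,243), lever end top (341,236), bed corners at (267,14), (128,170), (434,188), push plate rear-top edge (193,163)–(248,102).

```bash
cat >> h.py <<'E'
def fe(f,u,v,z):
    q=np.load(f'pics/{f}.npz'); K=q['K'];P=q['pose']
    a=(u-K[0,2]);b=(v-K[1,2]);r=np.hypot(a,b);t=r/K[0,0]
    w=P[:3,:3]@np.array([a/r*np.sin(t),-b/r*np.sin(t),-np.cos(t)])
    return (P[:3,3]+(z-P[2,3])/w[2]*w)[:2]
def w2j(p): c,s=np.cos(TH),np.sin(TH); return np.array([[c,s],[-s,c]])@(np.array(p)-T)*1000
E
python3 - <<'E'
from h import *
for n,u,v,z in [('cornNL',267,14,.015),('cornNR',127,170,.015),('cornFL',435,187,.015),('hub',255,243,.078),('lever end',342,236,.073),('plateR',193,162,.091),('plateL',249,101,.091),('noseL',335,136,.042),('noseR',298,170,.042),('blkFL',387,178,.037),('blkFR',341,225,.037),('stopL',413,191,.042),('stopR',352,251,.042)]:
    p=fe('w0',u,v,z); print(n,p.round(4),w2j(p).round(1))
E
```

```text
cornNL [0.4084 0.1588] [-148.2  126.5]
cornNR [ 0.4658 -0.0905] [-147.4 -129.3]
cornFL [0.6969 0.2285] [148.6 130.5]
hub [0.6158 0.0123] [ 21.7 -62.3]
lever end [0.6609 0.0928] [83.4  6.2]
plateR [0.5116 0.0113] [-80.2 -40.2]
plateL [0.4939 0.0878] [-80.5  38.3]
noseL [0.5705 0.1433] [ 6.5 75.5]
noseR [0.5808 0.0893] [ 4.6 20.5]
blkFL [0.6441 0.172 ] [84.6 87.2]
blkFR [0.6635 0.0976] [87.1 10.3]
stopL [0.6733 0.1919] [117.5 100.1]
stopR [0.6976 0.093 ] [119.3  -1.8]
```

Run:
```python
from h import *
p=j2w(.038,.006)
rows([((*p,.24),1.04),((*p,.15),1.04),((*p,.09),1.04),((*p,.053),1.04)])
```

```text
255 3.4 1.9 1.1 -0.00 0.00 -0.04; 255 3.4 1.9 10.1 -0.00 0.00 -0.04; 255 3.4 1.9 16.1 -0.00 0.00 -0.04; 255 3.4 1.9 19.8 -0.00 0.00 -0.04
```

Emit:
servo_tool(increments="255 3.4 1.9 1 0 0 -0.04; 255 3.4 1.9 1 0 0 -0.04; 255 3.4 1.9 6 0 0 -0.04; 255 3.4 1.9 10 0 0 -0.04; 255 3.4 1.9 14 0 0 -0.04; 255 3.4 1.9 17 0 0 -0.04; 255 3.4 1.9 19.8 0 0 -0.04; 255 3.4 1.9 19.8 0 0 -0.04")

```text
clock: 2.85
position: [0.6133, 0.0827, 0.0493]
ee_rot: [[0.507, 0.862, -0.007], [0.862, -0.507, 0.0], [-0.003, -0.006, -1.0]]
wrist_force: [-0.8, -0.1, -1.5]
gripper_width: -0.001
```

```bash
cat >> h.py <<'E'
def arc(angs,off=17,r=62,z=.053):
    out=[]
    for a in angs:
        u=np.array([np.cos(a),np.sin(a)]);n=np.array([-u[1],u[0]])
        q=(np.array([20,-61])+r*u+off*n)/1000; out.append(((*j2w(*q),z),a+TH))
    rows(out)
E
python3 - <<'E'
from h import *
print(readout.get_state()['position'],readout.get_state()['wrist_force'])
arc(np.linspace(.95,.15,8))
E
```

```text
[0.61331929 0.08265124 0.04925767] [-0.7891765  -0.1105124  -1.47882731]
255 -0.0 1.1 -0.4 -0.01 0.00 -0.13; 255 0.2 1.7 -0.4 -0.01 0.00 -0.02; 255 0.4 2.5 -0.4 -0.01 0.00 0.09; 255 0.5 3.2 -0.4 -0.01 0.00 0.21; 255 0.5 3.9 -0.4 -0.01 0.00 0.32; 255 0.4 4.7 -0.4 -0.01 0.00 0.44; 255 0.2 5.4 -0.4 -0.00 0.00 0.55; 255 -0.0 6.1 -0.4 -0.00 0.00 0.67
```

Emit:
servo_tool(increments="255 0 1.1 0 0 0 -0.13; 255 0.2 1.7 0 0 0 -0.02; 255 0.4 2.5 0 0 0 0.09; 255 0.5 3.2 0 0 0 0.21; 255 0.5 3.9 0 0 0 0.32; 255 0.4 4.7 0 0 0 0.44; 255 0.2 5.4 0 0 0 0.55; 255 0 6.1 0 0 0 0.67")

```text
clock: 3.65
position: [0.6685, 0.0527, 0.055]
ee_rot: [[0.934, 0.358, -0.001], [0.358, -0.934, 0.001], [-0.001, -0.002, -1.0]]
wrist_force: [-5.6, 3.5, -0.2]
gripper_width: 0.002
```

Run:
```python
from h import *
s=readout.get_state();print(s['wrist_force'],s['position'],w2j(s['position'][:2]))
grab('wrist','w1')
arc(np.linspace(.05,-.7,8))
```

```text
[-5.58085815  3.53048501 -0.24541446] [0.6685023  0.05270024 0.05498094] [ 81.97275883 -34.6118856 ]
255 -0.2 0.5 0.2 -0.00 0.00 0.09; 255 -0.1 1.2 0.2 -0.00 0.00 0.19; 255 -0.1 1.9 0.2 -0.00 0.00 0.30; 255 -0.2 2.6 0.2 -0.00 0.00 0.41; 255 -0.3 3.2 0.2 -0.00 0.00 0.51; 255 -0.5 3.9 0.2 -0.00 0.00 0.62; 255 -0.8 4.5 0.2 -0.00 0.00 0.73; 255 -1.1 5.1 0.2 -0.00 0.00 0.84
```

View pics/w1.png

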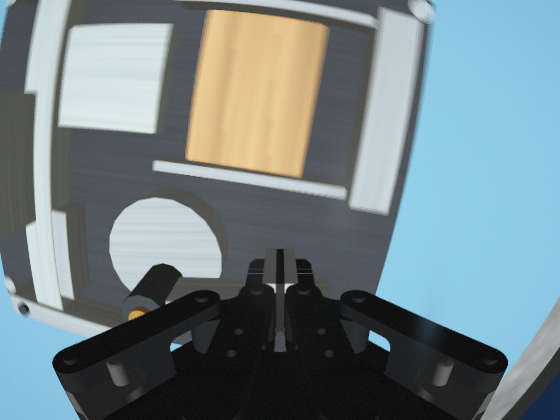

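The lever sits against the fingers' side at (225,285) and is turning with them (about 6 N). Continuing.

Emit:
servo_tool(increments="255 -0.2 0.5 0.1 0 0 0.09; 255 -0.1 1.2 0.1 0 0 0.19; 255 -0.1 1.9 0.1 0 0 0.30; 255 -0.2 2.6 0.1 0 0 0.41; 255 -0.3 3.2 0.1 0 0 0.51; 255 -0.5 3.9 0.1 0 0 0.62; 255 -0.8 4.5 0.1 0 0 0.73; 255 -1.1 5.1 0.1 0 0 0.84")

```text
clock: 4.5
position: [0.679, 0.0014, 0.0547]
ee_rot: [[0.891, -0.453, 0.004], [-0.453, -0.891, 0.001], [0.003, -0.003, -1.0]]
wrist_force: [2.8, 4.5, -1.9]
gripper_width: 0.002
```

Run:
```python
from h import *
s=readout.get_state();print(s['wrist_force'],s['position'],w2j(s['position'][:2]),s['qpos'])
arc(np.linspace(-.8,-1.5,8))
```

```text
[ 2.78140506  4.50092536 -1.85227099] [0.67903448 0.00135996 0.05472585] [ 80.87419466 -87.00981992] [-0.19090137  0.3771216   0.08864448  1.27861517  0.00190555  1.85052585]
255 0.0 0.9 0.2 -0.00 -0.00 0.11; 255 0.1 1.5 0.2 -0.00 -0.00 0.21; 255 0.1 2.1 0.2 -0.00 -0.00 0.31; 255 0.0 2.8 0.2 -0.00 -0.00 0.41; 255 -0.1 3.4 0.2 -0.00 -0.00 0.51; 255 -0.3 4.0 0.2 -0.00 -0.00 0.61; 255 -0.5 4.6 0.2 -0.00 -0.00 0.71; 255 -0.8 5.2 0.2 -0.00 -0.00 0.81
```

Emit:
servo_tool(increments="255 0 0.8 0.1 0 0 0.11; 255 0.1 1.4 0.1 0 0 0.21; 255 0.1 2.0 0.1 0 0 0.31; 255 0 2.6 0.1 0 0 0.41; 255 -0.1 3.2 0.1 0 0 0.51; 255 -0.3 3.8 0.1 0 0 0.61; 255 -0.5 4.4 0.1 0 0 0.71; 255 -0.8 5.0 0.1 0 0 0.81")

```text
clock: 5.3
position: [0.6504, -0.0411, 0.0546]
ee_rot: [[0.286, -0.958, 0.006], [-0.958, -0.286, -0.001], [0.003, -0.006, -1.0]]
wrist_force: [6.3, 0.4, 0.4]
gripper_width: -0.001
```

Emit:
servo_tool(increments="255 0 0 0 0 0 0; 255 0 0 0 0 0 0")

```text
clock: 5.5
position: [0.6492, -0.0405, 0.0535]
ee_rot: [[0.292, -0.957, 0.003], [-0.957, -0.292, -0.001], [0.002, -0.003, -1.0]]
wrist_force: [3.7, -0.0, 1.4]
gripper_width: 0.0
```

Run:
```python
from h import *
s=readout.get_state();print(s['wrist_force'],s['position'],w2j(s['position'][:2]),s['qpos'])
grab('wrist','w2')
arc([-1.57])
```

```text
[ 3.69077726 -0.01884823  1.39591281] [ 0.64919355 -0.04046413  0.05351032] [  42.51226333 -121.18726652] [-2.62801455e-01  2.93470612e-01 -1.44504372e-02  1.25940433e+00
 -7.54925408e-05  2.58281798e+00]
255 0.2 0.6 0.0 -0.00 -0.00 0.07
```

View pics/w2.png

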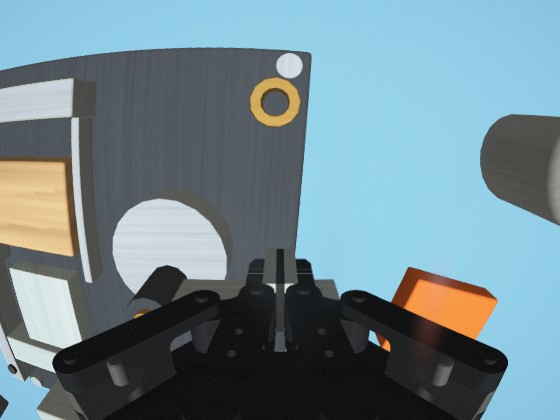

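Emit:
servo_tool(increments="255 0.1 0.3 0 0 0 0.04; 255 0.2 0.6 0 0 0 0.07; 255 0.2 0.6 0 0 0 0.07; 255 0.2 -1 0 0 0 0.07; 255 0.2 -2 0 0 0 0.07; 255 0.2 -2 -4 0 0 0.07; 255 0.2 -2 -9 0 0 0.07; 255 0.2 -2 -13 0 0 0.07")

```text
clock: 6.35
position: [0.6671, -0.0355, 0.1835]
ee_rot: [[0.224, -0.975, -0.001], [-0.975, -0.224, -0.0], [0.0, 0.001, -1.0]]
wrist_force: [1.1, 0.4, 1.0]
gripper_width: 0.003
```

Run:
```python
from h import *
p=j2w(-.15,-.02)
rows([((*j2w(-.02,-.06),.2),-1.35),((*p,.2),.22)])
```

```text
255 -6.1 8.1 -1.6 0.00 -0.00 0.01; 255 -10.1 21.1 -1.6 0.00 0.00 -1.56
```

Emit:
servo_tool(increments="255 -5 8 -6 0 0 0; 255 -5 8 -6 0 0 0; 255 -5 8 -6 0 0 0; 255 -5 8 -6 0 0 0; 255 -5 8 -6 0 0 0")

```text
clock: 6.85
position: [0.5787, -0.005, 0.2404]
ee_rot: [[0.223, -0.975, -0.001], [-0.975, -0.223, -0.0], [-0.0, 0.001, -1.0]]
wrist_force: [0.8, 0.1, -0.9]
gripper_width: -0.0
```

Run:
```python
from h import *
print(w2j(readout.get_state()['position'][:2]))
grab('wrist','w3')
p=j2w(-.135,0)
rows([((*p,.24),-1.35),((*p,.055),-1.35)])
```

```text
[-18.34452921 -70.98648465]
255 -7.1 11.7 -0.0 0.00 0.00 0.00; 255 -7.1 11.6 18.5 0.00 0.00 0.00
```

View pics/w3.png

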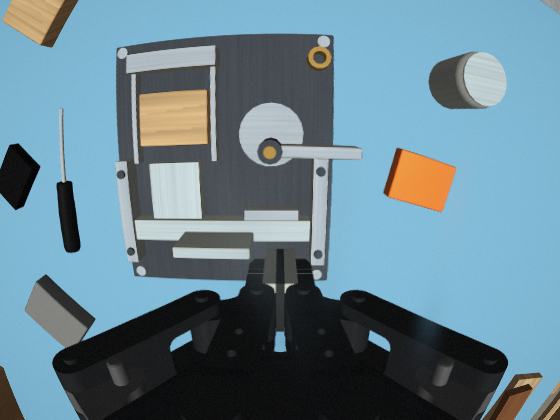

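The lever now stands out to the right: hub (269,152), lever end (361,153); slide still back, tin/bushing in place.

Run:
```python
from h import *
h=w2j(fe('w3',269,152.5,.078))
for v in (151,153): 
    e=w2j(fe('w3',361,v,.073)); d=e-h; print(h,e,'cam',np.arctan2(d[1],d[0])+np.pi/2)
for u,v in((173,257),(249,258)):print('plate rear',w2j(fe('w3',u,v,.091)))
print(w2j(fe('w3',122,53,.015)),w2j(fe('w3',323,42,.015)))
```

```text
[ 19.91726121 -61.09289704] [  22.16951722 -150.11511769] cam 0.02529453466081555
[ 19.91726121 -61.09289704] [  20.2065278  -150.19554393] cam 0.00324643076656006
plate rear [-82.52273011  37.54302859]
plate rear [-81.65989111 -41.05713301]
[142.47325201 119.5100927 ] [ 141.66896393 -119.35598754]
```

Cam ≈ 0.01 rad. Now go behind the push plate.

Emit:
servo_tool(increments="255 -7 11.7 0 0 0 0; 255 -7 11.7 0 0 0 0; 255 -7 11.7 0 0 0 0; 255 -7 11.7 0 0 0 0; 255 -7 11.7 4 0 0 0; 255 -7 11.7 9 0 0 0; 255 -7 11.7 14 0 0 0; 255 -7 11.7 18.5 0 0 0")

```text
clock: 7.7
position: [0.4485, 0.0372, 0.0529]
ee_rot: [[0.222, -0.975, -0.002], [-0.975, -0.222, 0.0], [-0.001, 0.002, -1.0]]
wrist_force: [0.2, -0.9, -0.3]
gripper_width: 0.002
```

Run:
```python
from h import *
s=readout.get_state();print(s['wrist_force'],s['position'],w2j(s['position'][:2]))
rows([((*j2w(x,0),.055),-1.348) for x in (-.11,-.055)])
```

```text
[ 0.22027804 -0.93464779 -0.26845859] [0.448471   0.03721644 0.05286923] [-136.02446881   -0.985559  ]
255 -0.1 -2.6 -0.2 0.00 0.00 0.00; 255 -0.1 -8.1 -0.2 0.00 0.00 0.00
```

Emit:
servo_tool(increments="255 0 -1.5 0 0 0 0; 255 0 -2.5 0 0 0 0; 255 0 -3.5 0 0 0 0; 255 0 -4.3 0 0 0 0; 255 0 -5.1 0 0 0 0; 255 0 -5.9 0 0 0 0; 255 0 -6.7 0 0 0 0; 255 0 -7.2 0 0 0 0")

```text
clock: 8.5
position: [0.5193, 0.0536, 0.0559]
ee_rot: [[0.222, -0.975, -0.001], [-0.975, -0.222, 0.0], [-0.0, 0.001, -1.0]]
wrist_force: [-3.6, -1.5, -2.3]
gripper_width: 0.004
```

Emit:
servo_tool(increments="255 0 -0.2 0 0 0 0; 255 0 -0.4 0 0 0 0; 255 0 -0.6 0 0 0 0; 255 0 -0.6 0 0 0 0")

```text
clock: 8.9
position: [0.5252, 0.0549, 0.0564]
ee_rot: [[0.222, -0.975, 0.0], [-0.975, -0.222, 0.0], [0.0, -0.0, -1.0]]
wrist_force: [-2.3, -0.1, -3.0]
gripper_width: 0.0
```

Run:
```python
from h import *
s=readout.get_state();print(s['wrist_force'],s['position'],w2j(s['position'][:2]))
```

```text
[-2.34893269 -0.11492284 -3.03145434] [0.52517736 0.05489191 0.05643503] [-57.30836409  -0.73547184]
```

Emit:
servo_tool(increments="255 0 -0.2 0 0 0 0; 255 0 -0.4 0 0 0 0; 255 0 -0.6 0 0 0 0; 255 0 -0.6 0 0 0 0")

```text
clock: 9.3
position: [0.5313, 0.0563, 0.0565]
ee_rot: [[0.222, -0.975, 0.001], [-0.975, -0.222, 0.0], [0.0, -0.001, -1.0]]
wrist_force: [-1.6, 0.3, -0.4]
gripper_width: 0.005
```

Emit:
servo_tool(increments="255 0 -0.2 0 0 0 0; 255 0 -0.3 0 0 0 0; 255 0 -0.3 0 0 0 0")

```text
clock: 9.6
position: [0.5328, 0.0566, 0.0565]
ee_rot: [[0.222, -0.975, -0.002], [-0.975, -0.222, -0.001], [0.0, 0.002, -1.0]]
wrist_force: [-11.8, -2.1, 5.7]
gripper_width: -0.002
```

Emit:
servo_tool(increments="255 0 -0.2 0 0 0 0; 255 0 -0.3 0 0 0 0; 255 0 -0.3 0 0 0 0")

```text
clock: 9.9
position: [0.5327, 0.0566, 0.0564]
ee_rot: [[0.221, -0.975, -0.009], [-0.975, -0.221, -0.003], [0.001, 0.009, -1.0]]
wrist_force: [-29.7, -8.3, 18.9]
gripper_width: -0.001
```

The force rose to 31 N and motion stopped, so the block is on the stop. Backing off and lifting to look.

Emit:
servo_tool(increments="255 0 1 0 0 0 0; 255 0 2.5 0 0 0 0; 255 0 4 0 0 0 0; 255 0 4 -4 0 0 0; 255 0 4 -8 0 0 0; 255 0 4 -13 0 0 0; 255 0 4 -18 0 0 0; 255 0 4 -18 0 0 0")

```text
clock: 10.7
position: [0.5013, 0.0481, 0.2444]
ee_rot: [[0.222, -0.975, 0.013], [-0.975, -0.222, -0.002], [0.005, -0.012, -1.0]]
wrist_force: [0.4, -0.5, -0.5]
gripper_width: -0.004
```

Emit:
servo_tool(increments="255 3 -3 0 0 0 0; 255 3 -3 0 0 0 0; 255 3 -3 0 0 0 0; 255 3 -3 0 0 0 0")

```text
clock: 11.1
position: [0.5336, 0.0262, 0.2365]
ee_rot: [[0.222, -0.975, 0.001], [-0.975, -0.222, -0.0], [0.0, -0.001, -1.0]]
wrist_force: [1.1, 0.1, -0.4]
gripper_width: -0.002
```

Run:
```python
from h import *
s=readout.get_state();print(s['wrist_force'],s['position'],s['qvel'])
grab('wrist','w4')
```

```text
[ 1.13013716  0.07477796 -0.36566365] [0.53358371 0.02619337 0.23651115] [ 0.00688459 -0.01521691 -0.00913134  0.00406504  0.00041032 -0.00014251]
```

View pics/w4.png

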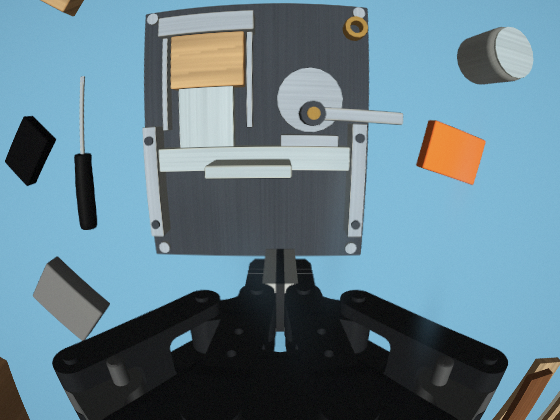

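Block touches the stop (edge at row ~34), nose against the block (row 87), lever end at (403,118) with hub (313,113).

Run:
```python
from h import *
h=w2j(fe('w4',313,113.5,.078)); e=w2j(fe('w4',403,118,.073)); d=e-h; print(h,e,'cam',np.arctan2(d[1],d[0])+np.pi/2)
print('block near',w2j(fe('w4',208,87,.037)),'plate rear',w2j(fe('w4',248,178,.091)),'was',w2j(fe('w3',211,257,.091)),'stop near/top',w2j(fe('w4',205,36,.042)),'block far',w2j(fe('w4',205,34,.037)))
hand_in()
```

```text
[ 19.97747987 -61.30256592] [  19.89545108 -150.89731498] cam -0.000915553244608569
block near [50.59833684 44.58982688] plate rear [-38.27883667  -2.25930482] was [-81.28492143  -2.82874145] stop near/top [106.07452284  47.1285074 ] block far [109.75473211  48.33699515]
the job is handed in; nothing more can be done
```

I turned the cam lever clockwise with the outside of the shut fingers until the cam was at its low point. I then pushed the slide forward by its upright plate until the force rose to about 31 N and it stopped. After that I backed off, lifted clear and handed the job in at about 11 s; `hand_in` reports no verdict.

What the last wrist picture showed:
- **Cam:** about 0.00 rad. It read about 0.01 rad before the push.
- **Slide:** the push plate moved about 43 mm. From an estimated starting travel of 10–12 mm, that puts it at about 54 mm, against the 51.5 mm needed.
- **Block:** far face at jig x of about 110 mm and near face at about 50.6 mm, so it sits on the end stop, flat between the guides.
- **Bystanders:** the tin, bushing and screwdriver looked unmoved. I judged this by eye and did not measure them.

Two readings did not quite agree. The plate's rear edge read 3–6 mm further forward than the nose face implied, so I took the starting travel from the nose. The stop's near edge read 106 mm instead of 110 mm, which I put down to reading an edge in the picture.

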